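# Hammer-head clamp bolt into a sloping slotted strut

## Task

The bracket on the sloping strut of the green stand needs its clamp bolt. Take the hammer-head bolt out of the wooden block, pass its head through the long hole in the bracket foot and the strut's slot below it, fully in so that its collar comes down to the foot, then give it a quarter turn so that the head lies square across the slot and catches under the lips, and let go of it there. Leave the other things on the bench where they stand.

Things in the scene. Friction and masses are not known exactly. Their poses are not given: they have to be found in the camera images.
- bolt_grip (a point): Hammer-head bolt, 93 mm long, about 0.2 kg, standing grip-up in the block, its collar on the block. This is the centre of its black grip, a flat bar 44 (bolt x) x 20 (y) x 60 mm tall (z): pinch it across the 20 mm. Below: steel collar, 36 mm across, 8 thick, underside 38 mm below this point; round neck 14 mm across, 16 long; then the head. z points from head to grip. Half a turn about z makes no difference.
- bolt_head (a point): Centre of the bolt's steel hammer head, 58.5 mm below the grip centre: 38 mm along bolt x, 17 mm along bolt y, 9 mm thick. Its long side is parallel to the grip's wide side; same axes as bolt_grip.
- foot_hole (a point): Centre of the long hole, in the top face of the dark steel bracket foot on the fixed green stand, 125 mm above the bench. z points out of the face, square to it, leaning 25 deg from vertical towards the stand's front (roughly to the robot); y runs level along hole, strut and slot; x points up the slope. Hole 62 mm (y) x 22 mm (x) through the 6 mm foot, which is 84 mm along x and flat within 100 mm of here along y.
- lips (a point): Point in the slot between the undersides of the strut's two lips, 11 mm in from foot_hole along -z, same axes. The lips lie right under the foot, 5 mm thick, 22 mm apart, along the 240 mm strut. The channel under them is 46 mm wide (x) and 27 mm deep. Collar on the foot: the grip centre is 38 mm out of the face, the head 5 mm under the lips; lifted less than 5 mm it still turns, either way, with no stop at a quarter turn.
- die_shelf (a point): Low die shelf at one end of the bracket foot (foot y = 106 to 145 mm), standing up to 28 mm out of the foot's face; keep the fingers off it. This point: the middle of its top.
- block_top (a point): Centre of the top face of the wooden block (100 mm along x, 75 mm along y, 40 mm tall, fixed, moved and turned each time) with a pocket 45 mm (x) by 24 mm (y), 30 mm deep, in which the bolt's head hangs at the start.
- bottle_mid (a point): Bystander: white plastic bottle, 52 mm across, 150 mm tall; its mid-height.
- jar_mid (a point): Bystander: dark jar, 84 mm across, 120 mm tall; its mid-height.
- die_mid (a point): Bystander: steel press die standing upright, 44 mm across, 90 mm tall; its mid-height.
- screwdriver_grip (a point): Bystander: screwdriver lying on the bench; the middle of its handle.
Not all that is in view belongs to the job. Leave any purple look-alike of the part that bears bolt_grip alone.

How it is judged:
On the way:
1. the bolt's head is below the lips, its long side still along the slot (within 17 degrees) (z of bolt_grip in the frame of foot_hole below 0.043 m and x of bolt_grip in the frame of foot_hole between -0.02 and 0.02 m and y of bolt_grip in the frame of foot_hole between -0.035 and 0.035 m and angle between the z axis of bolt_grip and the z axis of foot_hole, either way round below 0.26 rad and angle between the x axis of bolt_grip and the y axis of foot_hole, either way round below 0.3 rad), for 0.1 s.
At the end, for the whole second after the job is handed in: The bolt sits in hole and slot: grip centre at most 43 mm out of the foot face (38 with the collar down), within 20 mm of the hole centre across the slot and 35 mm along it; bolt square to the face within 15 degrees; head across the slot within 20 degrees; released, at rest (z of bolt_grip in the frame of foot_hole below 0.043 m and x of bolt_grip in the frame of foot_hole between -0.02 and 0.02 m and y of bolt_grip in the frame of foot_hole between -0.035 and 0.035 m and angle between the z axis of bolt_grip and the z axis of foot_hole, either way round below 0.26 rad and angle between the x axis of bolt_grip and the x axis of foot_hole, either way round below 0.35 rad and linear speed of bolt below 0.03 m/s); the robot touches nothing.
It fails at once if the bottle is shifted by more than 30 mm (distance of bottle_mid from where it was at the start of the episode above 0.03 m).
It fails at once if the jar is shifted by more than 30 mm (distance of jar_mid from where it was at the start of the episode above 0.03 m).
It fails at once if the die is shifted by more than 30 mm (distance of die_mid from where it was at the start of the episode above 0.03 m).
It fails at once if the screwdriver is shifted by more than 30 mm (distance of screwdriver_grip from where it was at the start of the episode above 0.03 m).
It also fails if it takes over 51 s, if anything falls off the work surface, if the arm or the gripper's body presses on something with over 40 N, if the wrist force passes 120 N, or if a joint passes its speed limit or range.

## Robot

A 7-joint arm with a two-finger parallel gripper is mounted at the origin on the work surface. World frame = base frame: x ahead of the robot, y to its left, z up, the work surface at z = 0. Lengths are in m, angles in rad, forces in N, time in s.
With the tool pointing down it reaches from about 0.425 to 1.025 m from the base axis. Payload 9.4 kg.
Tool frame: the origin (TCP) lies midway between the tips of the shut fingers; the grasp point (between the pads) lies 19 mm behind it; z points along the fingers, y is the line along which they close (so a half turn about z gives the same grasp; the last joint's range is limited). The gripper opens to 93 mm and grips with 3 to 60 N. Pads are 15 mm wide; open, the fingers measure 128 mm over their backs; the gripper's body (75 mm by 188 mm) begins 65 mm behind the grasp point.
Start: joints at [-1.307, 0.599, -0.003, 1.599, 0.002, 0.943, -0.08], TCP at [0.242, 0.683, 0.219] pointing down, gripper open.
Joint ranges: [-2.57, 2.57], [-0.35, 1.97], [-1.29, 1.29], [0.11, 2.56], [-1.05, 4.19], [0.11, 1.86], [-2.63, 2.63]. Speed limits (rad/s): [2.22, 2.22, 3.01, 3.01, 3.14, 3.14, 3.14].

## Interface

Orientations are given as [roll, pitch, yaw] about the fixed x, y, z axes, in that order (R = Rz(yaw) Ry(pitch) Rx(roll)).
In Python, from plant import bot, get_obs, viewer, workorder gives the robot as it stands. Calls block until the motion is done:
- bot.move_to(position, orientation): joint-space move of the TCP to a pose.
- bot.servo_line(position, rot=None, vel=0.15, contact_N=None): straight line of the TCP; rot=None keeps the orientation; vel is the mean speed in m/s. With contact_N (N) it stops when the force on the tool has changed by that much, and returns True; else False.
- bot.goto_joints(angles): joint-space move.
- bot.command_gripper(opening, effort=None): opening from 0.0 (shut) to 1.0 (fully open); effort is the grip in N (None keeps the last); returns when the fingers have stopped.
- bot.pause(seconds).
- bot.ik(position, orientation): joint angles nearest the present ones, or None.
- get_obs(): the state.
- viewer.snapshot(name): name is "scene" or "top" or "wrist"; returns the picture (384x512x3 uint8, red, green, blue); there is no depth.
- viewer.camera_info(name): a dict with "mtx" (3x3 intrinsics, pixels), "camera_from_world" (4x4, takes a point from world to camera coordinates); the wrist camera has in their place "T_tool_cam" (4x4, takes a point from camera to tool coordinates, whose origin is the TCP and whose axes are the flange's). Camera axes: x right, y up, looking along -z (the intrinsics and any distortion apply to the point x, -y, -z); pixel columns grow to the right and rows downward; lengths in m; the calibration is good to about 2 mm. The wrist camera is an equidistant fisheye: a pixel r from the principal point sees the ray r / f radians off the axis. A picture is of the moment at which its call begins: read the wrist's pose just before it. camera_info takes no time and is no camera call.
A pose or a line that the arm cannot do raises bot.Unreachable and nothing moves.
- workorder.hand_in(): hands the job in; it is judged then, once.
The state is a dict: "time_s": time; "joint_positions": joint angles; "dq": joint speeds; "joint_torque": joint torques, N m; "tcp_pos": TCP position; "ee_rot": TCP orientation; "wrist_force": force on the tool from outside, world axes, zero at the start; "moment": the same for the moment, N m; "opening": opening from 0.0 (shut) to 1.0 (fully open); "finger_force": force on a finger pad.
Only numpy, scipy, OpenCV 4.12 (cv2) and the standard library are available. Lean on these libraries where they do the work, as an engineer would, in place of code of your own. Each camera call takes 0.05 s, during which the arm holds its last target. There are 200 camera calls.

## Working session

There is one attempt and no reset: what is moved stays moved. The work goes in short steps, each a Python script; the robot and the scene stay as the last script left them, time stands still between calls to the robot, and variables do not carry over. Pictures are saved under pics/ and viewed, at most 10 in all, crops included, and the job is handed in when it is done.

```bash
ls; mkdir -p pics; python3 - <<'E'
from plant import bot,get_obs,viewer
import cv2,numpy as np
np.set_printoptions(precision=4,suppress=True)
for n in ["scene","top","wrist"]:
    o=get_obs(); im=viewer.snapshot(n); cv2.imwrite(f"pics/{n}0.png",im[:,:,::-1]); print(n,viewer.camera_info(n))
print(o)
a,b=cv2.imread("pics/scene0.png"),cv2.imread("pics/top0.png")
cv2.imwrite("pics/both.png",cv2.resize(np.hstack([a,b]),(800,300)))
E
```

```text
pics
scene {'mtx': array([[399.4634,   0.    , 252.6777],
       [  0.    , 399.4634, 192.1511],
       [  0.    ,   0.    ,   1.    ]]), 'camera_from_world': array([[ 0.8848,  0.466 , -0.0065, -0.5939],
       [-0.3203,  0.6182,  0.7178,  0.1016],
       [ 0.3385, -0.633 ,  0.6963, -1.5604],
       [ 0.    ,  0.    ,  0.    ,  1.    ]])}
top {'mtx': array([[483.5673,   0.    , 258.0772],
       [  0.    , 483.5673, 193.2576],
       [  0.    ,   0.    ,   1.    ]]), 'camera_from_world': array([[ 0.0282, -0.9996,  0.003 , -0.0126],
       [ 0.9811,  0.0283,  0.1916, -0.6597],
       [-0.1916, -0.0024,  0.9815, -1.7407],
       [ 0.    ,  0.    ,  0.    ,  1.    ]])}
wrist {'mtx': array([[297.3186,   0.    , 252.4164],
       [  0.    , 297.3186, 189.1773],
       [  0.    ,   0.    ,   1.    ]]), 'T_tool_cam': array([[-0.0006,  0.9642,  0.2652,  0.0735],
       [ 1.    ,  0.0007, -0.0003, -0.0003],
       [-0.0005,  0.2652, -0.9642, -0.1663],
       [ 0.    ,  0.    ,  0.    ,  1.    ]])}
{'time_s': 0.1, 'joint_positions': array([-1.3067,  0.6001, -0.0026,  1.6   ,  0.0018,  0.9429, -0.0798]), 'dq': array([-0.0003, -0.0012, -0.0022, -0.0026,  0.0033,  0.0005,  0.0001]), 'joint_torque': array([  0.0051, -76.6558,   1.5025, -25.2934,  -0.0523,   0.0136,
         0.0001]), 'tcp_pos': array([0.2422, 0.6829, 0.2179]), 'ee_rot': array([-3.1402,  0.0001,  2.8008]), 'wrist_force': array([ 0.1689, -0.538 ,  0.353 ]), 'moment': array([-0.0085, -0.0004, -0.0727]), 'finger_force': 0.0, 'opening': 1.0000879251466102}
```

View pics/top0.png

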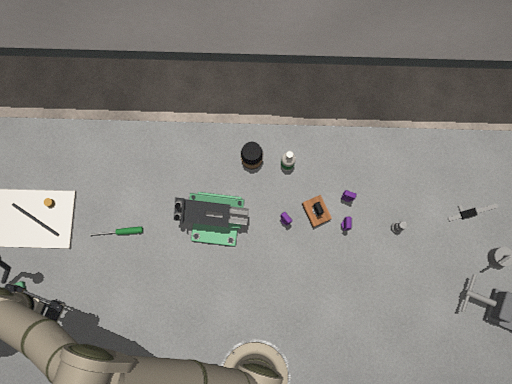

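View pics/scene0.png

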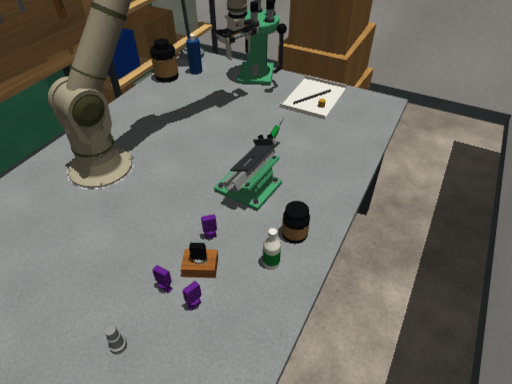

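The top view has the black-gripped bolt in the brown block at (319,208). The purple look-alikes are at (286,218), (349,196) and (348,224), so I choose the black one. The stand is at about (212,217). Next is a close crop to check the choice.

```bash
cat > h.py <<'E'
from plant import bot,get_obs,viewer,workorder
import cv2,numpy as np
from scipy.spatial.transform import Rotation as Ro
np.set_printoptions(precision=4,suppress=True)
def rays(n,px,obs=None):
    """origin, unit directions (world) of pixels"""
    c=viewer.camera_info(n);K=c["mtx"];p=np.atleast_2d(np.asarray(px,float))
    m=np.c_[(p[:,0]-K[0,2])/K[0,0],(p[:,1]-K[1,2])/K[1,1]]
    if n=="wrist":
        t=np.linalg.norm(m,axis=1)[:,None]; d=np.c_[m/np.maximum(t,1e-9)*np.sin(t),np.cos(t)]
        T=np.eye(4);T[:3,:3]=Ro.from_euler("xyz",obs["ee_rot"]).as_matrix();T[:3,3]=obs["tcp_pos"];T=T@c["T_tool_cam"]
    else:
        d=np.c_[m,np.ones(len(m))]; T=np.linalg.inv(c["camera_from_world"])
    d=d*[1,-1,-1]; d=d@T[:3,:3].T
    return T[:3,3],d/np.linalg.norm(d,axis=1)[:,None]
def plane(n,px,z,obs=None,nrm=(0,0,1)):
    """cast onto plane z=height, or onto plane through point z with normal nrm"""
    o,d=rays(n,px,obs); nrm=np.array(nrm,float); q=np.array([0,0,z]) if np.isscalar(z) else np.asarray(z)
    return o+d*(((q-o)@nrm)/(d@nrm))[:,None]
def snap(n,name):
    o=get_obs(); im=viewer.snapshot(n)[:,:,::-1].copy(); cv2.imwrite(f"pics/{name}.png",im)
    np.save(f"pics/{name}.npy",np.r_[o["tcp_pos"],o["ee_rot"]]); return im,o
def load(name):
    a=np.load(f"pics/{name}.npy"); return cv2.imread(f"pics/{name}.png"),dict(tcp_pos=a[:3],ee_rot=a[3:])
def eul(R): return Ro.from_matrix(R).as_euler("xyz")
E
python3 - <<'E'
from h import *
b=cv2.imread("pics/top0.png")
A=cv2.resize(b[180:260,165:365],(800,320),interpolation=cv2.INTER_CUBIC)
s=cv2.imread("pics/scene0.png")
B=cv2.resize(s[120:280,140:320],(315,280)); C=cv2.resize(s[125:210,205:295],(296,280),interpolation=cv2.INTER_CUBIC)
im=np.zeros((600,800,3),np.uint8); im[:320]=A; im[320:,:315]=B; im[320:,320:616]=C
cv2.imwrite("pics/crop.png",im)
print(plane("top",[[319,208],[349,196],[348,224],[286,218],[288,160],[252,155],[398,228]],.08))
print(plane("top",[[212,217],[180,203],[248,218],[130,232]],.12))
E
```

```text
[[ 0.6078 -0.2193  0.08  ]
 [ 0.6559 -0.33    0.08  ]
 [ 0.5516 -0.3255  0.08  ]
 [ 0.5673 -0.0986  0.08  ]
 [ 0.7868 -0.1024  0.08  ]
 [ 0.8023  0.0331  0.08  ]
 [ 0.5422 -0.5079  0.08  ]]
[[0.5575 0.1684 0.12  ]
 [0.605  0.2858 0.12  ]
 [0.5576 0.0395 0.12  ]
 [0.4954 0.4572 0.12  ]]
```

View pics/crop.png

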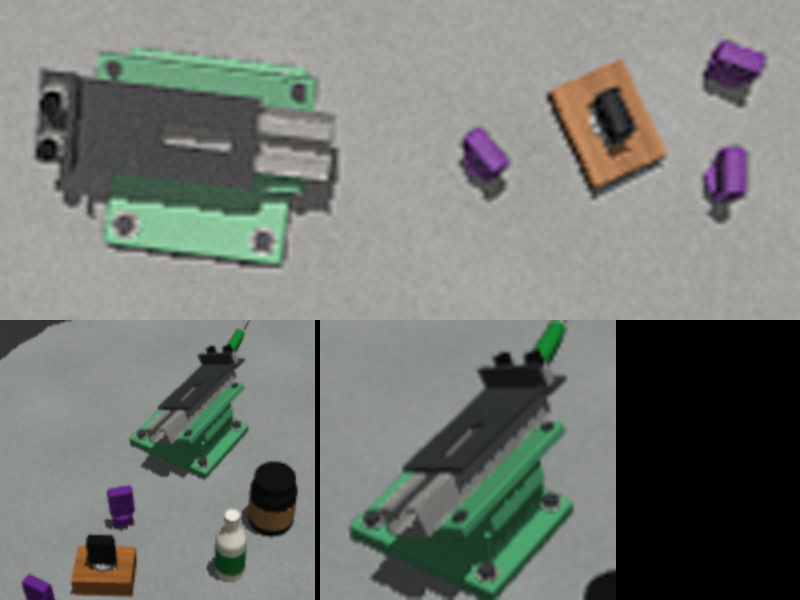

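The crop confirms the target: a black grip in the brown block, upright, at crop (615,113). The hole is at crop (197,138), top-view pixel (214,214), and the die shelf is on the +y side. I'll check reach for the candidate orientations.

```bash
python3 - <<'E'
from h import *
H=plane("top",[[214.2,214.5]],.125)[0]; print(H)
print("foot edge",plane("top",[[165+262/4,180+98/4],[165+80/4,180+77/4]],.143))
a=np.radians(25);F=Ro.from_euler("z",-7,degrees=True).as_matrix()@np.array([[np.cos(a),0,-np.sin(a)],[0,1,0],[np.sin(a),0,np.cos(a)]])
def toolR(xd,zd): 
    xd=xd/np.linalg.norm(xd); return np.c_[xd,np.cross(zd,xd),zd]
for k in range(4):
    x=[F[:,1],F[:,0],-F[:,1],-F[:,0]][k]
    for d in (.02,.15): print("foot",["y","x","-y","-x"][k],d,bot.ik(H+F[:,2]*d,eul(toolR(x,-F[:,2]))))
for s in (1,-1):
    x=s*np.array([np.cos(.47),np.sin(.47),0])
    for z in (.06,.25): print("bolt",s,z,bot.ik([.608,-.219,z],eul(toolR(x,np.array([0,0,-1.])))))
E
```

```text
[0.566  0.1605 0.125 ]
foot edge [[0.6009 0.1027 0.143 ]
 [0.6151 0.265  0.143 ]]
foot y 0.02 [ 0.2088  0.6917 -1.1001  2.2653  1.5109  0.9093 -2.0658]
foot y 0.15 [-1.2042  0.2456  0.7384  2.3074  0.2965  0.3066 -0.9003]
foot x 0.02 [-0.6601  0.4688  0.1776  2.3173  1.5369  0.1747  2.5696]
foot x 0.15 [-1.4243  0.3381  1.084   2.3154 -0.2721  0.2893 -1.8692]
foot -y 0.02 [-0.6577  0.4686  0.1741  2.3172  1.5362  0.1763  0.9995]
foot -y 0.15 [-0.5389  0.2046 -0.091   2.2737  0.7742  0.4511  1.7249]
foot -x 0.02 [-0.1308  0.5086 -0.5528  2.2842  1.4935  0.5362 -0.5123]
foot -x 0.15 [-0.886   0.2059  0.3274  2.2924  0.6037  0.375   0.338 ]
bolt 1 0.06 [ 0.0079  0.7375  0.3943  1.9195 -0.4907  0.5801 -0.3739]
bolt 1 0.25 [-0.3072  0.6294  0.9342  1.7929 -0.5871  1.0246 -0.2452]
bolt -1 0.06 [ 0.4312  0.7116 -0.2672  1.8903  0.3195  0.5811  1.9978]
bolt -1 0.25 [ 0.1626  0.4739  0.1418  1.7639 -0.0818  0.9095  2.38  ]
```

```bash
cat >> h.py <<'E'
def toolR(xd,zd): 
    xd=xd/np.linalg.norm(xd); return np.c_[xd,np.cross(zd,xd),zd]
def foot(yaw):
    a=np.radians(25);return Ro.from_euler("z",yaw).as_matrix()@np.array([[np.cos(a),0,-np.sin(a)],[0,1,0],[np.sin(a),0,np.cos(a)]])
D=np.array([0,0,-1.])
E
python3 - <<'E'
from h import *
p=get_obs()["tcp_pos"]; bot.servo_line([p[0],p[1],.33],vel=.3)
F=foot(np.radians(-5)); H=np.array([.566,.16,.125])
bot.move_to(H+F[:,2]*.16,eul(toolR(-F[:,1],-F[:,2])))
a,o=snap("wrist","w_foot"); print(o["time_s"],o["joint_positions"])
bot.move_to([.608,-.219,.24],eul(toolR(np.array([np.cos(.47),np.sin(.47),0]),D)))
b,o=snap("wrist","w_bolt"); print(o["time_s"],o["joint_positions"])
cv2.imwrite("pics/v1.png",np.hstack([a[:,56:456],b[:,56:456]]))
E
```

```text
2.75 [-0.5623  0.1798 -0.0539  2.2769  0.7186  0.4416  1.8215]
4.475 [-0.3782  0.7275  1.1144  1.8079 -0.7371  1.0936 -0.0914]
```

View pics/v1.png

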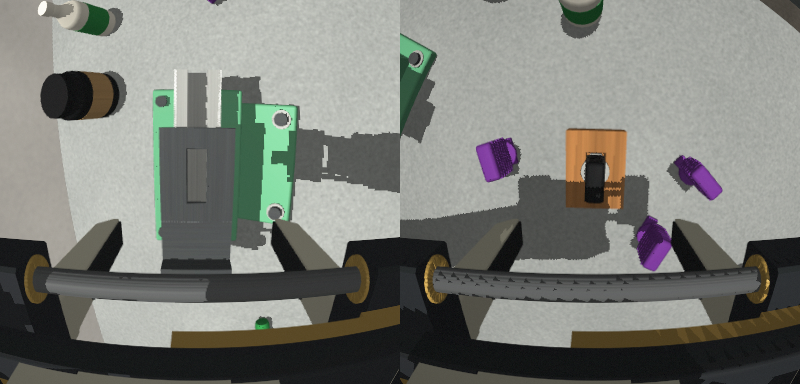

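```bash
python3 - <<'E'
from h import *
a,_=load("w_foot");b,_=load("w_bolt")
A=cv2.resize(a[110:240,200:330],(400,400),interpolation=cv2.INTER_CUBIC) ; B=cv2.resize(b[115:225,200:310],(400,400),interpolation=cv2.INTER_CUBIC)
A=cv2.convertScaleAbs(A,alpha=1.5);B=cv2.convertScaleAbs(B,alpha=1.6)
cv2.imwrite("pics/v2.png",np.hstack([A,B]))
g=cv2.cvtColor(a,cv2.COLOR_BGR2GRAY)
print(g[175,205:300]); print(g[140:215,253]); 
E
```

```text
[192 196 193 191 175 180 176 175 175 175 144  94  88  90  90  90  87  89
  88  87  86  85  85  87  90  87  87  87  85  87  88  89  87  88  86  87
  87  61  74  99 100  98  96  97  97  97 100  95  94 101  98  98  99 100
  99 102 100 104  87  86  87  87  86  84  86  86  86  86  85  84  85  85
  85  85  86  88  87  91  88  87  87  86  87  86  84  88  90  90  89  85
  82  83  82  82  84]
[90 90 89 89 90 90 89 92 82 92 96 96 96 96 95 95 96 96 96 96 94 95 95 95
 96 94 95 95 97 95 92 94 94 94 94 94 93 94 94 95 95 94 94 94 93 95 95 95
 96 95 95 95 95 95 95 94 94 94 96 95 91 71 49 73 84 86 87 86 87 87 85 87
 87 86 86]
```

View pics/v2.png

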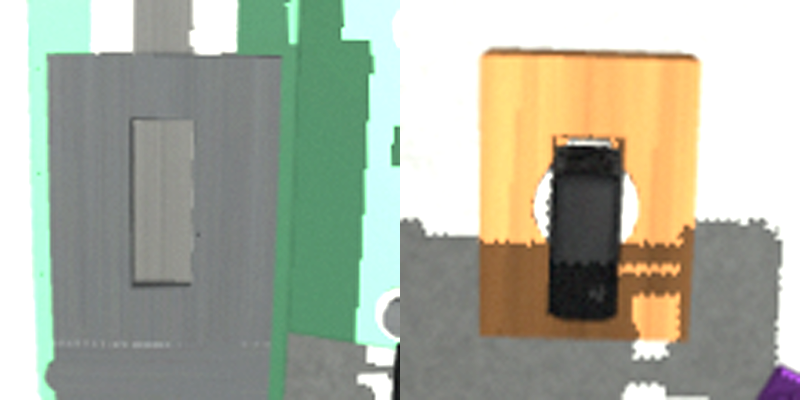

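The left half shows the hole outline at crop corners (130,118), (192,119), (190,285) and (132,285). The right half shows the grip's top face at (555,175) to (617,318), with the collar seated on the block.

```bash
python3 - <<'E'
from h import *
_,oa=load("w_foot");_,ob=load("w_bolt")
pa=lambda l:(np.array(l,float)+.5)*130/400-.5+[200,110]
pb=lambda l:(np.array(l,float)-[400,0]+.5)*110/400-.5+[200,115]
hc=pa([[130,118],[192,119],[190,285],[132,285]])
ed=pa([[48,55],[52,345],[281,55],[272,345]])
yaw=np.radians(-5); H=np.array([.566,.16,.125])
for i in range(6):
    n=foot(yaw)[:,2]; c=plane("wrist",hc,H,oa,n); m=c.mean(0); H=plane("wrist",[hc.mean(0)],.125,oa)[0]
    H=m+ (np.array([0,0,.125-m[2]])); 
    e=plane("wrist",ed,H,oa,n); dl=[c[0]-c[3],c[1]-c[2],e[0]-e[1],e[2]-e[3]]
    ys=[np.degrees(np.arctan2(v[0],-v[1])) for v in dl]; yaw=np.radians(np.mean(ys[2:]))
F=foot(yaw); print("H",m,"yaw edges",ys)
print("hole in F",(c-m)@F); print("foot in F",(e-m)@F)
g=plane("wrist",pb([[555,175],[622,175],[617,318],[548,318]]),.108,ob); print("grip",g.mean(0))
print("yaw",[np.degrees(np.arctan2(v[1],v[0])) for v in (g[0]-g[3],g[1]-g[2])],[np.linalg.norm(g[i]-g[i-1]) for i in range(4)])
k=plane("wrist",pb([[481,52],[699,58],[691,340],[479,337]]),.04,ob); print("block",k.mean(0))
print("yaw",[np.degrees(np.arctan2(v[1],v[0])) for v in (k[0]-k[3],k[1]-k[2])],[np.linalg.norm(k[i]-k[i-1]) for i in range(4)])
# top-camera check
print("top hole",plane("top",[[214.2,214.5]],.125), "tcp",ob["tcp_pos"])
E
```

```text
H [0.5668 0.1616 0.125 ] yaw edges [np.float64(-4.957423414542108), np.float64(-5.353338435610703), np.float64(-5.973187235623883), np.float64(-5.1546181979736065)]
hole in F [[ 0.0114 -0.0315 -0.    ]
 [-0.0109 -0.0313 -0.    ]
 [-0.0111  0.0313  0.    ]
 [ 0.0106  0.0315  0.    ]]
foot in F [[ 0.0407 -0.0542 -0.    ]
 [ 0.0416  0.0562 -0.    ]
 [-0.0424 -0.055  -0.    ]
 [-0.0432  0.0555 -0.    ]]
grip [ 0.6055 -0.2172  0.108 ]
yaw [np.float64(23.775878639850976), np.float64(25.4603237110219)] [np.float64(0.04205795893181801), np.float64(0.0187440916496359), np.float64(0.041991160349351214), np.float64(0.01998125694201535)]
block [ 0.6052 -0.2175  0.04  ]
yaw [np.float64(25.319562798156813), np.float64(26.6628443954515)] [np.float64(0.10142328442788469), np.float64(0.07372384948343502), np.float64(0.10039363669829465), np.float64(0.07608678496813273)]
top hole [[0.566  0.1605 0.125 ]] tcp [ 0.6079 -0.2181  0.2396]
```

```bash
cat >> h.py <<'E'
H=np.array([.5668,.1616,.125]); F=foot(np.radians(-5.4)); B=np.array([.6055,-.2172,.078]); BY=np.radians(25.2)
E
python3 - <<'E'
from h import *
R=toolR(-np.array([np.cos(BY),np.sin(BY),0]),D); e=eul(R)
q=bot.ik([B[0],B[1],.15],e);print(q)
bot.move_to([B[0],B[1],.15],e); print(bot.servo_line([B[0],B[1],.064],vel=.08,contact_N=10))
o=get_obs();print(o["tcp_pos"],o["joint_positions"])
bot.command_gripper(0.0,35); o=get_obs(); print(o["opening"],o["finger_force"],o["wrist_force"])
print(bot.servo_line([B[0],B[1],.25],vel=.15)); o=get_obs(); print(o["time_s"],o["tcp_pos"],o["wrist_force"],o["opening"],o["joint_positions"])
snap("wrist","w_held"); a=cv2.imread("pics/w_held.png"); s,_=snap("scene","s_held")
cv2.imwrite("pics/v3.png",np.hstack([a[60:384,56:456],s[60:384,80:480]]))
for k in range(4):
    x=[F[:,1],F[:,0],-F[:,1],-F[:,0]][k]
    for d in (.024,.08): print("foot",["y","x","-y","-x"][k],d,bot.ik(H+F[:,2]*d,eul(toolR(x,-F[:,2]))))
E
```

```text
[ 0.142   0.5838  0.1734  1.8642 -0.1472  0.7059  2.4101]
False
[ 0.6058 -0.2173  0.0645] [ 0.1662  0.696   0.1389  1.9136 -0.1728  0.5425  2.432 ]
0.21596213862403343 34.94682312011719 [-0.5369  0.5792  0.1603]
False
10.4083 [ 0.6051 -0.217   0.2491] [ 0.4549  0.453  -1.7283] 0.2143077275390807 [ 0.1181  0.4742  0.205   1.7745 -0.1183  0.9064  2.385 ]
foot y 0.024 [ 0.2157  0.6807 -1.1     2.2676  1.5097  0.89   -2.0356]
foot y 0.08 [-1.1369  0.4431  0.8125  2.338  -0.7929  0.1415  0.2366]
foot x 0.024 None
foot x 0.08 [-1.1917  0.4763  0.9093  2.3404 -1.0456  0.1884 -1.0745]
foot -y 0.024 [-0.1253  0.4993 -0.5527  2.2865  1.4932  0.521   1.0888]
foot -y 0.08 [-0.8625  0.3598  0.4016  2.3248  0.72    0.1586  1.8431]
foot -x 0.024 [ 0.2157  0.6807 -1.1     2.2676  1.5097  0.89   -0.4648]
foot -x 0.08 [-1.1304  0.4397  0.8015  2.3377 -0.7563  0.1372  1.77  ]
```

View pics/v3.png

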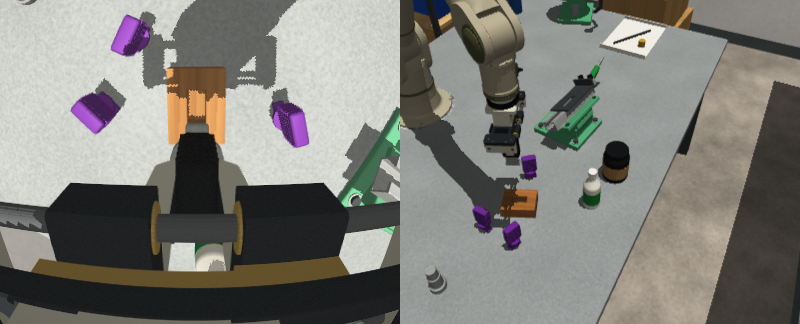

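The bolt is held: opening is 20 mm, the pocket is empty and its weight reads 1.9 N. Next I go to a good elbow configuration above the hole.

```bash
python3 - <<'E'
from h import *
qB=np.array([-0.1253,.4993,-.5527,2.2865,1.4932,.521,1.0888])
p=get_obs()["tcp_pos"]; bot.servo_line([p[0],p[1],.32],vel=.25)
qa=qB.copy(); qa[1]-=.25; bot.goto_joints(qa)
o=get_obs(); print(o["time_s"],o["tcp_pos"],((o["tcp_pos"]-H)@F))
e=eul(toolR(-F[:,1],-F[:,2]))
print(bot.ik(H+F[:,2]*.09,e))
q=bot.ik(H+F[:,2]*.09,e)
if abs(q-qB).max()<.8:
    bot.move_to(H+F[:,2]*.09,e); o=get_obs(); print(o["time_s"],(o["tcp_pos"]-H)@F,o["wrist_force"],bot.ik(H+F[:,2]*.0235,e))
    a,_=snap("wrist","w_pre"); s,_=snap("scene","s_pre"); t,_=snap("top","t_pre")
    im=np.zeros((384,800,3),np.uint8); im[:,:400]=a[:,56:456]; im[:200,400:]=cv2.resize(s[120:220,180:380],(400,200)); im[200:,400:768]=cv2.resize(t[170:262,150:334],(368,184)); cv2.imwrite("pics/v4.png",im)
E
```

```text
12.375 [0.573  0.1632 0.2921] [0.0761 0.0022 0.1488]
[-0.1427  0.3591 -0.5465  2.2803  1.1972  0.5047  1.3518]
12.8333 [ 0.001  -0.0006  0.0895] [ 1.0164 -0.6091 -1.9436] [-0.1966  0.4837 -0.4523  2.2908  1.4953  0.4681  1.0829]
```

View pics/v4.png

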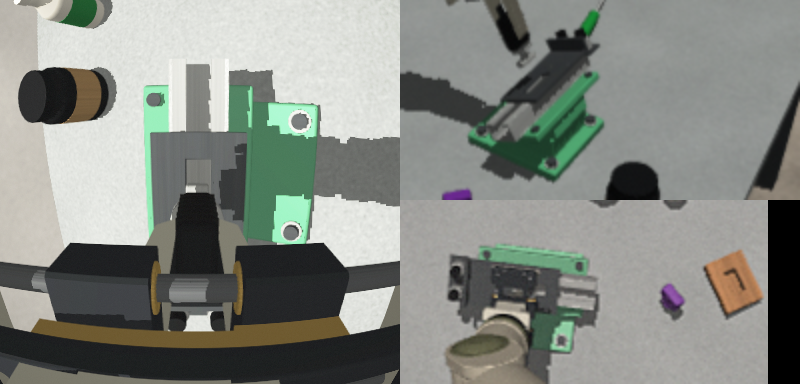

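The head lines up with the hole: hole columns are 186–211 and the collar is centred at about 197. Inserting now with a contact stop.

```bash
python3 - <<'E'
from h import *
r=bot.servo_line(H+F[:,2]*.0225,vel=.04,contact_N=10)
o=get_obs(); print(r,o["time_s"],(o["tcp_pos"]-H)@F,F.T@o["wrist_force"],o["joint_positions"])
snap("wrist","w_in")
E
```

```text
True 14.5167 [-0.0001 -0.      0.0241] [0.2224 0.3856 5.3732] [-0.1765  0.4869 -0.4809  2.2897  1.4927  0.483   1.0862]
```

The collar is seated at TCP d = 24 mm, which matches the prediction. Next I lift 1.5 mm, make the quarter turn with joint 7, lower, and look.

```bash
python3 - <<'E'
from h import *
bot.pause(.3)
bot.servo_line(H+F[:,2]*.0255,vel=.02)
q=get_obs()["joint_positions"].copy()
for f in (.33,.33,.34):
    q[6]-=np.pi/2*f; bot.goto_joints(q); o=get_obs(); print(o["time_s"],(o["tcp_pos"]-H)@F,F.T@o["wrist_force"],o["moment"])
r=bot.servo_line(H+F[:,2]*.023,vel=.02,contact_N=8); o=get_obs()
R=Ro.from_euler("xyz",o["ee_rot"]).as_matrix(); print(r,(o["tcp_pos"]-H)@F,F.T@R,o["opening"])
E
```

```text
15.7 [-0.0001 -0.      0.0255] [-0.9109  0.9754 -3.0907] [ 0.1014  0.7188 -0.0173]
16.2667 [0.     0.     0.0256] [-1.1973 -0.0973 -2.8454] [0.0693 0.6839 0.0516]
16.8417 [0.0001 0.     0.0256] [-1.705  -0.2024 -1.7985] [0.09   0.7011 0.0035]
True [0.0001 0.0002 0.0238] [[-1.     -0.004  -0.0009]
 [-0.004   1.     -0.0006]
 [ 0.0009 -0.0006 -1.    ]] 0.21180442650280243
```

```bash
python3 - <<'E'
from h import *
bot.command_gripper(0.6); bot.pause(.2)
bot.servo_line(H+F[:,2]*.16,vel=.12); bot.pause(.3)
a,o=snap("wrist","w_end"); print(o["time_s"]); s,_=snap("scene","s_end")
A=cv2.resize(a[100:260,170:330],(400,400),interpolation=cv2.INTER_CUBIC);S=cv2.resize(s[120:220,205:305],(400,400),interpolation=cv2.INTER_CUBIC)
cv2.imwrite("pics/v5.png",cv2.convertScaleAbs(np.hstack([A,S]),alpha=1.5))
E
```

```text
19.6083
```

View pics/v5.png

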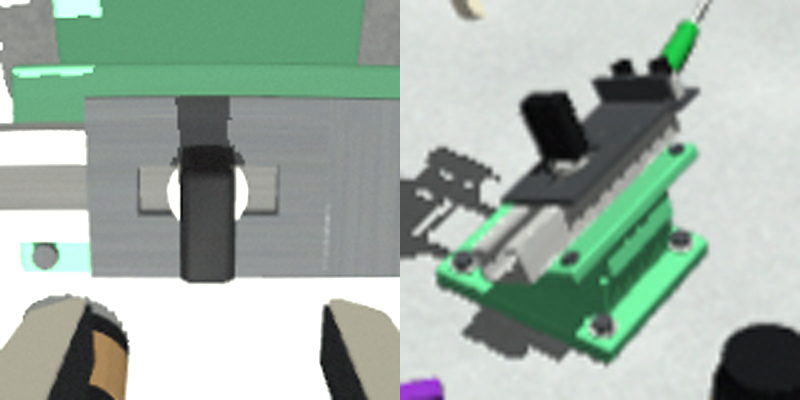

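The bolt sits centred in the hole. Its collar is on the foot at left crop (207,190), the grip lies square across the slot, and the gripper is clear. Handing in.

```bash
python3 - <<'E'
from h import *
print(workorder.hand_in())
E
```

```text
the job is handed in; nothing more can be done
None
```

The bolt is seated in the bracket with its collar on the foot, turned a quarter turn so the head lies across the slot, and released; the job was handed in at about 20 s, but no verdict came back.

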